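Third hand: hold a panel meter on a supply unit's door

TASK

The supply unit's front door stands ajar: push it shut until it seats on its catch, and only then pick up the panel meter (the block with the wide mounting flange at its back). Hold the meter upright in the gripper with its flange flat and centred against the sprung contact plate on the outside of the door, pressing the plate in about half way (a steady push of about 8 N), and finish while holding it there so that a colleague can put in the screws. Leave the other loose things on the bench where they are.

Things in the scene. Friction and masses are not known exactly. Their poses are not given: they have to be found in the camera images.
- cabinet: the supply unit: white box 260 wide, 260 deep, 140 high, fixed on the bench. Origin: bottom centre of its front face, at bench height; x points into the unit, y along the front away from the hinge. Its front faces +y and somewhat the robot.
- door (a joint): angle (rad) of the unit's front door, a grey panel 235 wide, 12 thick, 10 to 130 above the bench: 0 shut, positive open (starts 0.35 to 0.7). Vertical hinge at the front's end nearer the robot; closing turns it clockwise from above. It stays where left; a sprung catch resists over the last 15 mm at the free edge (about 4 N), then snaps it to 0 against a firm stop.
- door_hinge (a point): a point on the door's hinge axis, 70 above the bench, at mid thickness of the door. It turns with the door: y points along the door from hinge to free edge, x from the outer face to the inner face (into the unit when shut), z up.
- door_push (a point): a point on the door's outer face near its free edge: 205 from the hinge axis, 105 above the bench; a good place to push. Axes as door_hinge. The face around it is clear for 25 each way.
- contact_plate: steel plate outside the door on four spring pins, face 56 wide x 50 high. Origin: centre of its outer face, 85 above the bench, 120 from the hinge along the door, 30 out from the door's face when free. x points into the door (push this way), y along the door away from the hinge, z up. It slides in along x up to 16 on a spring of 1 N per mm, no preload.
- meter_center (a point): centre of the panel meter: black block 50 (x) x 40 wide (y) x 56 high (z), upright on the bench, centre 28 above it. A thin aluminium flange 66 wide (y), 4 thick, 56 high closes its +x end: a T from above; the -x end has a small screen. About 0.22 kg. Grip it from above across the 40 mm width.
- meter_back (a point): centre of the flange's outer (back) face, 29 from meter_center along the meter's +x. Axes as the meter's: x points out of the back, z up. This face goes flat on the contact plate, at the same centre.
- relay: bystander, to be left alone: plain black block with grey ribs on top, no flange, 56 x 44 x 50; origin at its underside
- screwdriver: bystander, to be left alone: screwdriver lying on the bench, about 200 long
- solvent: bystander, to be left alone: closed amber bottle, 60 across, 130 tall; origin at its underside
- dish: bystander, to be left alone: white bowl, 70 across, 30 tall; origin at its underside

How it is judged:
By the outcome, as a careful person would: the job done as asked, in the order asked, and still so for the second after the job is handed in, while the arm keeps its last pose, push and grip.
It also fails if it takes over 64 s, if anything falls off the work surface, if the arm or the gripper's body presses on something with over 40 N, if the wrist force passes 120 N, or if a joint passes its speed limit or range.

ROBOT

A 7-joint arm with a two-finger parallel gripper is mounted at the origin on the work surface. World frame = base frame: x ahead of the robot, y to its left, z up, the work surface at z = 0. Lengths are in m, angles in rad, forces in N, time in s.
With the tool pointing down it reaches from about 0.425 to 0.925 m from the base axis. Payload 6.8 kg.
Tool frame: the origin (TCP) lies on the mounting face of the last link; the fingertips stand 173 mm ahead of it and the grasp point (between the pads) lies 155 mm ahead of it; z points along the fingers, y is the direction in which the jaws open and shut (so a half turn about z gives the same grasp; the last joint's range is limited). The gripper opens to 85 mm and grips with 20 to 120 N. Pads are 22 mm wide; open, the fingers measure 114 mm over their backs; the gripper's body (76 mm by 85 mm) begins 54 mm behind the grasp point. The pads swing forward as they close: fully open they stand 13 mm farther back than shut.
Start: joints at [1.212, 0.477, 0.022, 1.555, -0.011, 1.109, -0.083], TCP at [0.168, -0.654, 0.405] pointing down, gripper open.
Joint ranges: [-2.96, 2.96], [-0.34, 2.1], [-1.41, 1.46], [0.24, 2.44], [-1.37, 4.51], [0.17, 1.92], [-2.96, 2.96]. Speed limits (rad/s): [2.39, 2.39, 3.14, 3.14, 3.14, 3.14, 3.14].

INTERFACE

Orientations are given as a unit quaternion [w, x, y, z].
In Python, from station import sensors, read_camera, bot gives the robot as it stands. The module is installed in compiled form; this text tells all that it offers.
- The arm moves only by the tool play_rows, never from a script. Its argument "commands" is a list of rows, each a list of 4 numbers: the shift along the tool's x, y, z in m, then the turn about the tool's z in degrees. A call has 1 to 20 rows; each row shifts and turns the commanded pose from where the row before left it, along the tool's axes as they then stand; what a row does not reach is not made up. A row lasts 1/10 s, in which the tool goes at most 50 mm and 8.59 degrees, less where a joint would pass 70% of its speed; a pose out of reach is approached as far as the arm can. A call with a gripper value outside its range is refused whole. "claw" is the finger opening in m, from 0 to 0.0854, set as the call begins (left out, the last holds). The fingers move at their own pace and stop on an object; "force" is the grip in N (left out, the last holds). Time passes only in rows, so rows that do not move let the fingers close. It gives the time, the measured TCP pose, the force and the opening at its end, in the units of the state.
- sensors.get_obs(): the state, without advancing time (a new reading comes with each control period).
- read_camera(name): name is "scene" or "side" or "wrist"; returns a dict with "frame" (384x512x3 uint8, blue, green, red), "depth" (384x512 float32, m along the optical axis (not along the pixel's ray), 0 where there is no reading), "fx", "fy", "cx", "cy" (pixels), "rvec" (rotation vector, rad) and "tvec" (3), from world to camera coordinates, as OpenCV has them; the wrist camera has in their place "T_tool_cam" (4x4, takes a point from camera to tool coordinates, whose origin is the TCP and whose axes are the flange's). Camera axes: x right, y down, z forward; pixel columns grow to the right and rows downward; lengths in m; the calibration is good to about 2 mm. A picture is of the moment at which its call begins: read the wrist's pose just before it.
- bot.hand_in(): hands the job in, once; it reports no verdict.
The state is a dict: "t": time; "q": joint angles; "joint_vel": joint speeds; "joint_torque": joint torques, N m; "eef_pos": TCP position; "tool_rot": TCP orientation; "contact_force": force on the tool from outside, world axes, zero at the start; "torque": the same for the moment, N m; "gripper_width": opening from 0.0 (shut) to 1.0 (fully open).
Only numpy, scipy, OpenCV 4.12 (cv2) and the standard library are available. Lean on these libraries where they do the work, as an engineer would, in place of code of your own. Each camera call takes 0.05 s, during which the arm holds its last target.

## Working session

There is one attempt and no reset: what is moved stays moved. The work goes in short steps, Python scripts to look and compute and a tool call to move; the robot and the scene stay as the last step left them, time stands still between calls to the robot, and variables do not carry over. Pictures are saved under pics/ and viewed, and the job is handed in when it is done.

Besides the shell and the picture viewer there is one more tool, called after "Call:" as name(argument=value, ...), one argument or row to a line, values as JSON. play_rows: Moves the arm, as the interface text tells. Its arguments: {"type":"object","properties":{"commands":{"type":"array"},"claw":{"type":"number"},"force":{"type":"number"}},"required":["commands"]}

```bash
mkdir -p pics
cat > h.py <<'E'
import numpy as np,cv2
from station import sensors, read_camera, bot
from scipy.spatial.transform import Rotation as R
def world(c,pose=None):
    d=c['depth'];v,u=np.mgrid[0:384,0:512]
    P=np.stack([(u-c['cx'])/c['fx']*d,(v-c['cy'])/c['fy']*d,d],-1)
    if 'rvec' in c:
        M=cv2.Rodrigues(np.array(c['rvec'],float))[0];t=np.array(c['tvec'],float).ravel()
        W=(P-t)@M
    else:
        T=c['T_tool_cam'];W=P@T[:3,:3].T+T[:3,3]
        q=pose['tool_rot'];W=R.from_quat([q[1],q[2],q[3],q[0]]).apply(W.reshape(-1,3)).reshape(W.shape)+np.array(pose['eef_pos'])
    W[d<=0]=np.nan
    return W
def cam(n):
    o=sensors.get_obs();c=read_camera(n);return c,world(c,o)
E
python3 - <<'E'
from h import *
o=sensors.get_obs();print(o)
for n in ['scene','side','wrist']:
    c,W=cam(n);np.savez(f'{n}0.npz',f=c['frame'],W=W);cv2.imwrite(f'pics/{n}0.png',c['frame'])
    print(n,{k:c[k] for k in c if k not in('frame','depth')})
E
```

```text
{'t': 0.0, 'q': array([ 1.21186603,  0.47782096,  0.02233693,  1.55648421, -0.01147471,
        1.10931224, -0.0830793 ]), 'joint_vel': array([-9.90874078e-04, -5.87095305e-05, -9.72677686e-04,  2.73109637e-03,
        7.13112727e-04,  1.00445558e-03, -9.81594066e-04]), 'joint_torque': array([-5.97171856e-04, -5.96453226e+01,  1.60717964e+00, -2.81204903e+01,
        1.23752811e-02,  9.25981236e-03,  1.32971287e-06]), 'eef_pos': array([ 0.16747469, -0.65359712,  0.40369756]), 'tool_rot': array([-9.27077850e-04,  9.92141891e-01,  1.25114225e-01, -1.99360411e-04]), 'contact_force': array([ 0.05366876, -0.42067538, -0.49997872]), 'torque': array([ 0.01358106, -0.02952157,  0.00755595]), 'gripper_width': 1.0001420825894773}
scene {'fx': 417.4138149491961, 'fy': 417.4138149491961, 'cx': 261.09387428086853, 'cy': 191.89496011049093, 'rvec': array([ 1.49072455,  1.81239803, -0.98543274]), 'tvec': array([ 0.01183721, -0.2324594 ,  1.46182372])}
side {'fx': 448.6534065380047, 'fy': 448.6534065380047, 'cx': 256.49945249001826, 'cy': 186.96088338283218, 'rvec': array([ 0.29477078, -2.71592496,  1.29680132]), 'tvec': array([0.55934484, 0.08039511, 1.03777145])}
wrist {'fx': 323.27663735815645, 'fy': 323.27663735815645, 'cx': 253.84483615021585, 'cy': 188.45630634607795, 'T_tool_cam': array([[ 3.20311615e-04, -9.51595115e-01, -3.07354249e-01,
         8.00575772e-02],
       [ 9.99999762e-01,  4.92442385e-04, -4.82486345e-04,
         4.60769949e-04],
       [ 6.10485909e-04, -3.07354022e-01,  9.51595047e-01,
         3.07058264e-02],
       [ 0.00000000e+00,  0.00000000e+00,  0.00000000e+00,
         1.00000000e+00]])}
```

View pics/scene0.png

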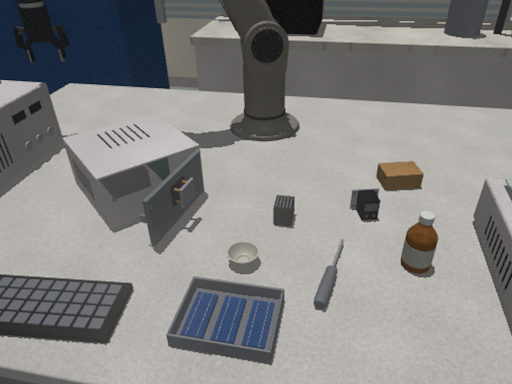

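View pics/side0.png

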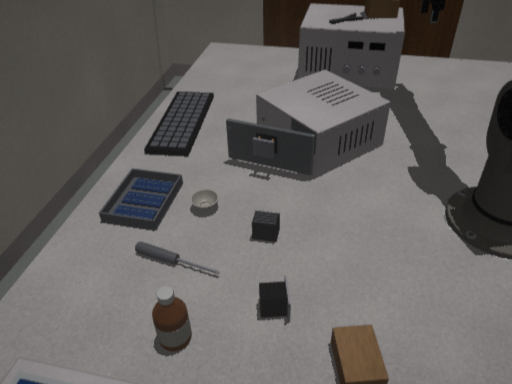

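View pics/wrist0.png

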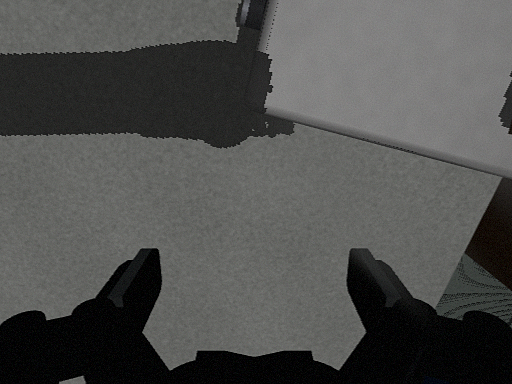

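The scene view shows the cabinet at (140,165), the open door at (178,195) and the relay at (285,210). The meter, with its flange towards the robot, is at (367,204). The side view shows the door at (268,147) and the meter at (273,299). Next I'll measure them.

Run:
```python
from h import *
for n,boxes in [('scene',{'cab':(60,110,215,245),'met':(340,175,400,230)}),('side',{'cab':(220,70,390,190),'met':(245,265,305,325)})]:
    z=np.load(n+'0.npz')
    for k,(a,b,c,d) in boxes.items():
        s=4 if k=='cab' else 8
        im=cv2.resize(z['f'][b:d,a:c],None,fx=s,fy=s,interpolation=cv2.INTER_CUBIC);print(n,k,im.shape)
        im=cv2.convertScaleAbs(im,alpha=1.6,beta=20);cv2.imwrite(f'pics/{n}_{k}.png',im)
a=cv2.imread('pics/scene_met.png');b=cv2.imread('pics/side_met.png')
h=max(a.shape[0],b.shape[0]);m=np.zeros((h,a.shape[1]+b.shape[1],3),np.uint8);m[:a.shape[0],:a.shape[1]]=a;m[:b.shape[0],a.shape[1]:]=b
cv2.imwrite('pics/met.png',cv2.resize(m,None,fx=.8,fy=.8))
for n,bx in [('scene',(335,175,400,230)),('side',(245,265,305,325)),]:
    W=np.load(n+'0.npz')['W'][bx[1]:bx[3],bx[0]:bx[2]].reshape(-1,3)
    t=W[(W[:,2]>.048)&(W[:,2]<.07)];print(n,len(t),t.min(0),t.max(0),np.median(t,0))
    r=cv2.minAreaRect(t[:,:2].astype(np.float32)*1000);print(r, cv2.boxPoints(r))
    # bulk
    for z in(.01,.03,.05):
        q=W[abs(W[:,2]-z)<.008];print(z,len(q),q.min(0) if len(q) else'',q.max(0) if len(q) else '')
# whole-scene heights: cabinet top and door
for n in('scene','side'):
    z=np.load(n+'0.npz');W=z['W']
    bx=(60,110,215,245) if n=='scene' else (220,70,390,190)
    P=W[bx[1]:bx[3],bx[0]:bx[2]].reshape(-1,3)
    t=P[abs(P[:,2]-.14)<.005];r=cv2.minAreaRect(t[:,:2].astype(np.float32)*1000);print(n,'cabtop',r,cv2.boxPoints(r).round())
```

```text
scene cab (540, 620, 3)
scene met (440, 480, 3)
side cab (480, 680, 3)
side met (480, 480, 3)
scene 337 [0.42552283 0.30573621 0.04810518] [0.49284775 0.37110284 0.06016732] [0.4644366  0.34346244 0.05675624]
((462.1184387207031, 345.0510559082031), (58.256832122802734, 66.06929779052734), 15.842517852783203) [[425.07816 368.87903]
 [443.11472 305.31934]
 [499.15872 321.22308]
 [481.12216 384.78278]]
0.01 1165 [0.27704621 0.26099707 0.00200017] [0.53997446 0.43137252 0.01792198]
0.03 253 [0.31228744 0.30583414 0.02200218] [0.49411376 0.42757402 0.03791292]
0.05 352 [0.33486356 0.30573621 0.04201112] [0.49331178 0.42484539 0.05799718]
side 632 [0.42603385 0.30482798 0.04808332] [0.49109803 0.37091929 0.06163352] [0.45895175 0.34785588 0.05753314]
((461.1259460449219, 344.31463623046875), (54.77975082397461, 66.85624694824219), 16.074827194213867) [[425.55096 368.8517 ]
 [444.063   304.60947]
 [496.70093 319.77756]
 [478.1889  384.0198 ]]
0.01 1326 [0.39934397 0.22486859 0.00200163] [0.54127599 0.3894578  0.01795883]
0.03 163 [0.42568988 0.35042016 0.02203857] [0.48784888 0.37076756 0.03798938]
0.05 457 [0.42603385 0.30482798 0.0421918 ] [0.49109803 0.37091929 0.0579909 ]
scene cabtop ((450.59228515625, -259.9940185546875), (264.8891906738281, 260.19873046875), 48.76321029663086) [[ 265. -274.]
 [ 461. -445.]
 [ 636. -246.]
 [ 440.  -75.]]
side cabtop ((481.8783874511719, -224.90078735351562), (367.05596923828125, 265.89276123046875), 48.86836624145508) [[ 261. -276.]
 [ 461. -451.]
 [ 703. -174.]
 [ 502.    1.]]
```

View pics/met.png

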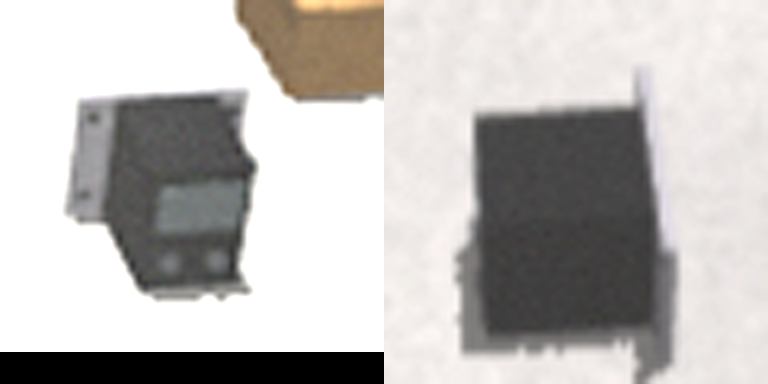

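View pics/scene_cab.png

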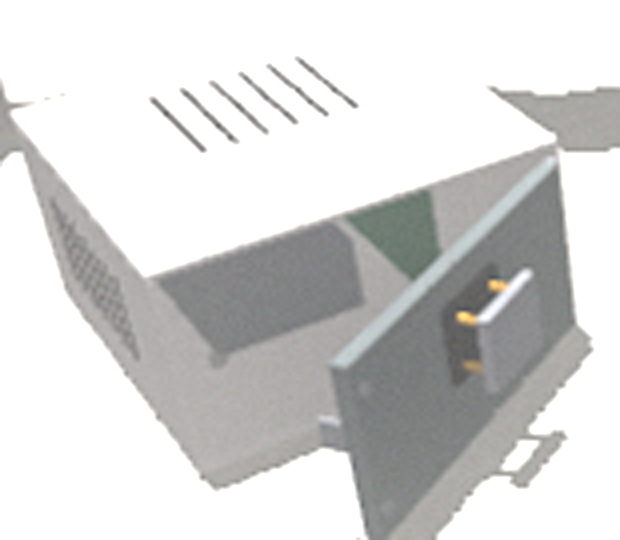

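View pics/side_cab.png

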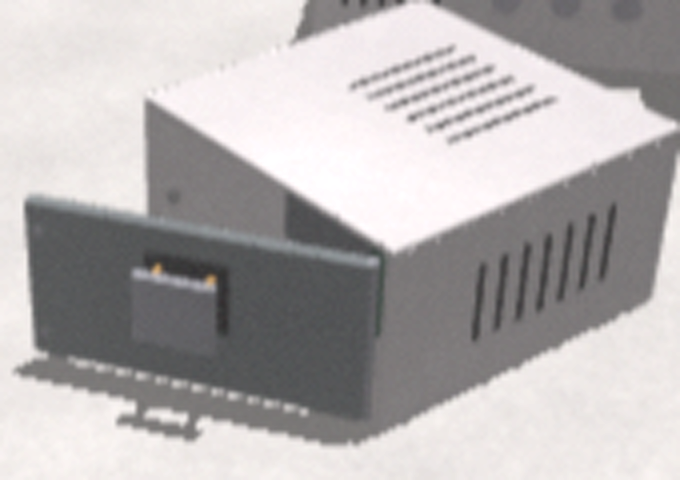

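Run:
```python
from h import *
rng=np.random.default_rng(0)
for n,bx in(('scene',(60,110,215,245)),('side',(220,70,390,190))):
    W=np.load(n+'0.npz')['W'];P=W[bx[1]:bx[3],bx[0]:bx[2]].reshape(-1,3);P=P[~np.isnan(P[:,0])]
    # front edge of cabinet top
    t=P[abs(P[:,2]-.14)<.004]
    f=np.array([.754,-.657]);nn=np.array([.657,.754])
    t=t[(t[:,:2]-[.44,-.075])@f<.262]; t=t[(t[:,:2]-[.44,-.075])@nn<.02]
    s=(t[:,:2]-[.44,-.075])@f;e=(t[:,:2]-[.44,-.075])@nn
    xs=[];ys=[]
    for a in np.arange(.0,.26,.01):
        m=(s>a)&(s<a+.01)
        if m.sum()>5: xs.append(a+.005);ys.append(e[m].max())
    k=np.polyfit(xs,ys,1);res=np.array(ys)-np.polyval(k,xs);g=abs(res)<.004;k=np.polyfit(np.array(xs)[g],np.array(ys)[g],1)
    print(n,'front edge e=%.4f*s+%.4f'%tuple(k),'s range',s.min(),s.max(),'top z',np.median(t[:,2]))
    # door: points in front of cabinet front
    e=(P[:,:2]-[.44,-.075])@nn;
    D=P[(e>.01)&(P[:,2]>.02)&(P[:,2]<.125)]
    best=None
    for _ in range(500):
        i=rng.choice(len(D),2,False);d=D[i[1],:2]-D[i[0],:2]
        if np.linalg.norm(d)<.05: continue
        d/=np.linalg.norm(d);nv=np.array([-d[1],d[0]]);r=(D[:,:2]-D[i[0],:2])@nv
        c=(abs(r)<.002).sum()
        if best is None or c>best[0]: best=(c,abs(r)<.002)
    Q=D[best[1]][:,:2];m=Q.mean(0);u=np.linalg.svd(Q-m,full_matrices=False)[2][0]
    if u[0]<0:u=-u
    nv=np.array([-u[1],u[0]])
    if nv@[1,1]<0:nv=-nv
    a=(Q-m)@u
    print('door dir',u,'normal out',nv,'pt',m,'n',len(Q),'ends',m+u*a.min(),m+u*a.max(),'len',a.max()-a.min(), 'plane off',m@nv)
    ang=np.arctan2(u[1],u[0]);print('ang deg',np.degrees(ang))
    r=(D[:,:2]-m)@nv;pl=D[(r>.022)&(r<.04)]
    pr=(pl[:,:2]-m)
    print('plate n',len(pl),'out',np.percentile(pr@nv,[5,50,95]),'along',np.percentile(pr@u,[1,99]),'z',np.percentile(pl[:,2],[1,99]),'ctr',pl.mean(0))
    top=P[(abs(P[:,2]-.13)<.004)&(abs((P[:,:2]-m)@nv+.006)<.009)]
    print('dtop',len(top), np.percentile((top[:,:2]-m)@u,[0,1,99,100])); print('origin along',m@u)
```

```text
scene front edge e=-0.0001*s+-0.0027 s range -0.00045363141142698983 0.25996402980654754 top z 0.14138952442638766
door dir [ 0.98815281 -0.15347321] normal out [0.15347321 0.98815281] pt [ 0.5917019  -0.09603125] n 1588 ends [ 0.45347986 -0.07456353] [ 0.68472206 -0.11047851] len 0.23401461688669828 plane off -0.0040831556662393265
ang deg -8.828258253651565
plate n 328 out [0.02390303 0.02952237 0.03106614] along [-0.05096386  0.00544718] z [0.06195138 0.11274943] ctr [ 0.57683575 -0.06445513  0.08996494]
dtop 390 [-0.15549739 -0.14993845  0.09107383  0.09226798]
origin along 0.5994301157574935
side front edge e=-0.0057*s+-0.0052 s range -0.0030817232668904977 0.26171653426936115 top z 0.14246252465042725
door dir [ 0.98802305 -0.15430636] normal out [0.15430636 0.98802305] pt [ 0.56354055 -0.09378626] n 1621 ends [ 0.45599862 -0.0769907 ] [ 0.67982124 -0.11194662] len 0.22653582635797298 plane off -0.005705094622129449
ang deg -8.87656970081846
plate n 368 out [0.02560575 0.02965292 0.03246319] along [-0.02457647  0.02989456] z [0.06310172 0.11372886] ctr [ 0.57017274 -0.06503891  0.09003501]
dtop 388 [-0.13239918 -0.13043745  0.11415118  0.11838146]
origin along 0.5712628737993403
```

```bash
cat >> h.py <<'E'
HINGE=np.array([.449,-.081]);FA=-41.1;OPEN=32.2
def go(xyz,head,n=None):
    o=sensors.get_obs();q=o['tool_rot'];r=R.from_quat([q[1],q[2],q[3],q[0]]);M=r.as_matrix()
    h=np.degrees(np.arctan2(M[1,0],M[0,0]))
    d=M.T@(np.array(xyz)-o['eef_pos']);t=(h-head+180)%360-180
    print('t',o['t'],'pos',o['eef_pos'].round(4),'head',h.round(2),'tilt',np.degrees(np.arccos(-M[2,2])).round(2),'F',o['contact_force'].round(2),'gw',round(o['gripper_width'],3))
    print('need shift tool',d.round(4),'turn',t.round(2)); return d,t
def dn(th):
    a=np.radians(FA+th);return np.array([np.cos(a),np.sin(a)]),np.array([-np.sin(a),np.cos(a)])
def push(th,gap): # th deg, finger half .011
    d,n=dn(th);return HINGE+.205*d+(.006+.011+gap)*n
E
python3 - <<'E'
from h import *
for n,bs in (('scene',{'relay':(270,190,300,230),'dish':(225,242,262,272),'sol':(400,210,440,275),'unit2':(0,80,55,180)}),('side',{'relay':(248,205,284,244),'dish':(188,188,220,218)})):
    W=np.load(n+'0.npz')['W']
    for k,b in bs.items():
        P=W[b[1]:b[3],b[0]:b[2]].reshape(-1,3);P=P[P[:,2]>.015];print(n,k,P.min(0).round(3),P.max(0).round(3))
p=push(OPEN,.04);print(p);go([*p,.404],81.1)
E
```

```text
scene relay [0.491 0.128 0.015] [0.55  0.173 0.056]
scene dish [0.651 0.055 0.015] [0.719 0.124 0.033]
scene sol [0.61  0.414 0.015] [0.657 0.474 0.134]
scene unit2 [ 0.23  -0.776  0.015] [ 0.519 -0.606  0.207]
side relay [0.49  0.125 0.015] [0.546 0.174 0.057]
side dish [0.649 0.053 0.015] [0.717 0.122 0.035]
[ 0.66035026 -0.05640192]
t 0.15 pos [ 0.1675 -0.6537  0.404 ] head 14.37 tilt 0.08 F [-0.18 -0.27  0.09] gw 0.997
need shift tool [ 6.257e-01 -4.563e-01  5.000e-04] turn -66.73
```

Call:
play_rows(
  commands=[
    [0, 0, -0.02, 0],
    [0, 0, -0.02, 0],
    [0.02, -0.015, 0, 0],
    [0.04, -0.029, 0, 0],
    [0.04, -0.029, 0, 0],
    [0.04, -0.029, 0, 0],
    [0.04, -0.029, 0, 0],
    [0.04, -0.029, 0, 0],
    [0.04, -0.029, 0, 0],
    [0.04, -0.029, 0, 0],
    [0.04, -0.029, 0, 0],
    [0.04, -0.029, 0, 0],
    [0.04, -0.029, 0, 0],
    [0.04, -0.029, 0, 0],
    [0.04, -0.029, 0, 0],
    [0.04, -0.029, 0, 0],
    [0.04, -0.029, 0, 0],
    [0.04, -0.029, 0, 0],
    [0.006, -0.006, 0, 0],
    [0, 0, 0, 0],
  ],
  claw=0,
  force=30,
)

```text
t: 2.15
eef_pos: [0.6614, -0.0542, 0.4439]
tool_rot: [-0.001, 0.992, 0.127, -0.0]
contact_force: [-0.3, -0.2, -0.1]
gripper_width: -0.004
```

Call:
play_rows(
  commands=[
    [0, 0, 0, -8.3],
    [0, 0, 0, -8.3],
    [0, 0, 0, -8.3],
    [0, 0, 0, -8.3],
    [0, 0, 0, -8.3],
    [0, 0, 0, -8.3],
    [0, 0, 0, -8.3],
    [0, 0, 0, -8.3],
    [0, 0, 0, 0],
    [0, 0, 0, 0],
  ],
)

```text
t: 3.15
eef_pos: [0.6602, -0.0586, 0.4446]
tool_rot: [0.0, 0.764, 0.646, -0.001]
contact_force: [0.0, 0.4, 0.0]
gripper_width: -0.001
```

Run:
```python
from h import *
go([*push(OPEN,.04),.265],81.1)
c,W=cam('wrist');cv2.imwrite('pics/w1.png',c['frame']);c,W=cam('scene');cv2.imwrite('pics/s1.png',c['frame'])
```

```text
t 3.15 pos [ 0.6602 -0.0586  0.4446] head 80.42 tilt 0.06 F [0.03 0.36 0.02] gw -0.001
need shift tool [ 0.0024 -0.0002  0.1796] turn -0.68
```

View pics/s1.png

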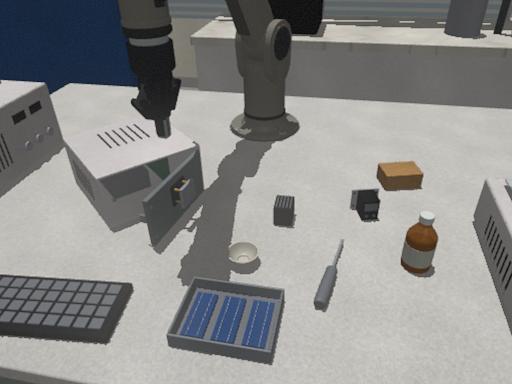

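View pics/w1.png

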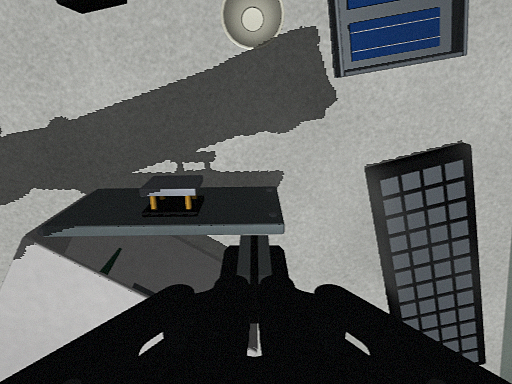

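Run:
```python
from h import *
c,W=cam('wrist')
o=sensors.get_obs()
for v,u in [(228,100),(228,200),(228,275),(222,270),(200,100),(200,230),(200,270),(215,270),(190,172),(245,255)]:
    print(v,u,W[v,u].round(4))
P=W[185:232,60:290].reshape(-1,3);D=P[(P[:,2]>.03)&(P[:,2]<.125)]
d,n=dn(OPEN);r=(D[:,:2]-HINGE)@n;s=(D[:,:2]-HINGE)@d
print(np.percentile(r[abs(r)<.02],[5,50,95]),s.min(),s.max())
for a in np.arange(0.05,.235,.03):
    m=(s>a)&(s<a+.03)&(abs(r)<.02);print(a,m.sum(),np.median(r[m]))
```

```text
228 100 [ 0.5071 -0.0859  0.1299]
228 200 [ 0.6021 -0.1015  0.1302]
228 275 [ 0.6731 -0.113   0.1308]
222 270 [ 0.6692 -0.109   0.1242]
200 100 [ 0.475  -0.0785  0.0566]
200 230 [ 0.6263 -0.1021  0.0608]
200 270 [ 0.6721 -0.1091  0.0624]
215 270 [ 0.6701 -0.1065  0.1127]
190 172 [ 0.5787 -0.0651  0.111 ]
245 255 [ 0.664  -0.0475  0.2848]
[0.00601395 0.0066122  0.01171488] -0.012420472275700032 0.23462300292120608
0.05 786 0.006427095255431014
0.08 645 0.007738954019454999
0.11 733 0.011194101546071046
0.14 901 0.006694941956719078
0.16999999999999998 839 0.006655212684838352
0.2 855 0.006737941229492551
0.22999999999999998 118 0.006665152031791143
```

Call:
play_rows(
  commands=[
    [0, 0, 0.02, 0],
    [0, 0, 0.03, 0],
    [0, 0, 0.03, 0],
    [0, 0, 0.03, 0],
    [0, 0, 0.03, 0],
    [0, 0, 0.03, 0],
    [0, 0, 0.01, 0],
    [0, 0, 0, 0],
    [-0.01, 0, 0, 0],
    [-0.01, 0, 0, 0],
    [-0.01, 0, 0, 0],
    [0, 0, 0, 0],
  ],
)

```text
t: 4.5
eef_pos: [0.6559, -0.0897, 0.2655]
tool_rot: [0.001, 0.763, 0.646, -0.0]
contact_force: [0.6, 0.3, -0.1]
gripper_width: 0.001
```

Call:
play_rows(
  commands=[
    [-0.0072, 0.0005, 0, 2],
    [-0.0072, 0.0005, 0, 2],
    [-0.0072, 0.0005, 0, 2],
    [-0.0072, 0.0005, 0, 2],
    [-0.0072, 0.0005, 0, 2],
    [-0.0072, 0.0005, 0, 2],
    [0, 0, 0, 0],
  ],
)

```text
t: 5.2
eef_pos: [0.6479, -0.1307, 0.2647]
tool_rot: [0.0, 0.826, 0.563, -0.001]
contact_force: [0.6, 0.5, 1.0]
gripper_width: 0.003
```

Run:
```python
from h import *
go([*push(20,0),.265],48.9+20)
c,W=cam('wrist');cv2.imwrite('pics/w2.png',c['frame'])
```

```text
t 5.2 pos [ 0.6479 -0.1307  0.2647] head 68.57 tilt 0.08 F [0.63 0.46 1.01] gw 0.003
need shift tool [-0.0082  0.0016 -0.0003] turn -0.33
```

View pics/w2.png

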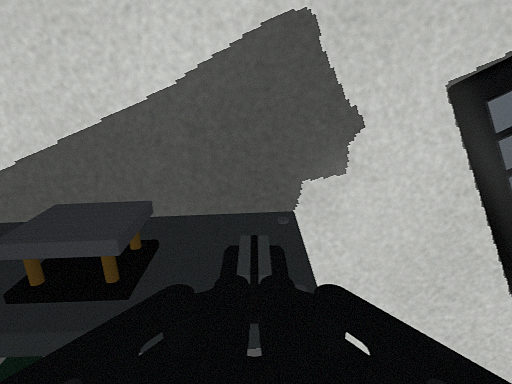

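The wrist view shows the fingers on the door face near its free edge (255,250), with the plate clear at left. Next I'll continue the arc.

Call:
play_rows(
  commands=[
    [-0.0074, 0.0007, 0, 2],
    [-0.0074, 0.0007, 0, 2],
    [-0.0074, 0.0007, 0, 2],
    [-0.0074, 0.0006, 0, 2],
    [-0.0074, 0.0006, 0, 2],
    [-0.0074, 0.0006, 0, 2],
    [-0.0074, 0.0005, 0, 2],
    [-0.0074, 0.0005, 0, 2],
    [0, 0, 0, 0],
  ],
)

```text
t: 6.15
eef_pos: [0.6239, -0.1848, 0.2647]
tool_rot: [0.0, 0.897, 0.443, -0.001]
contact_force: [0.6, -0.3, 0.8]
gripper_width: -0.0
```

Call:
play_rows(
  commands=[
    [-0.004, 0.0003, 0, 1],
    [-0.004, 0.0003, 0, 1],
    [-0.004, 0.0003, 0, 1],
    [-0.004, 0.0003, 0, 1],
    [0, 0, 0, 0],
  ],
)

```text
t: 6.65
eef_pos: [0.6167, -0.1948, 0.2648]
tool_rot: [-0.0, 0.911, 0.413, 0.002]
contact_force: [4.7, 2.6, -2.8]
gripper_width: -0.001
```

```bash
cat > door.py <<'E'
from h import *
def doorfit(n):
    c,W=cam(n)
    P=W.reshape(-1,3);P=P[~np.isnan(P[:,0])]
    d,nn=dn(0);s=(P[:,:2]-HINGE)@d;r=(P[:,:2]-HINGE)@nn
    t=(P[:,2]>.02)&(P[:,2]<.125)&(s>.005)&(s<.23)&(r>-.01)&(r<.02)&~((s>.07)&(s<.17))
    S,Rr=s[t],r[t];k=np.polyfit(S,Rr,1)
    for _ in range(5):
        g=abs(Rr-np.polyval(k,S))<.003;k=np.polyfit(S[g],Rr[g],1)
    print(n,'n',g.sum(),'angle deg',np.degrees(k[0]).round(2),'off',k[1].round(4),'S',S[g].min().round(3),S[g].max().round(3));return c
E
python3 - <<'E'
from door import *
go([*push(0,0),.265],48.9)
for n in('scene','side','wrist'):
    c=doorfit(n)
    cv2.imwrite(f'pics/{n}3.png',c['frame'])
E
```

```text
t 6.65 pos [ 0.6167 -0.1948  0.2648] head 48.81 tilt 0.23 F [ 4.74  2.64 -2.8 ] gw -0.001
need shift tool [-0.0075  0.0038 -0.0002] turn -0.09
scene n 1570 angle deg 2.45 off 0.0062 S 0.005 0.23
side n 843 angle deg 2.25 off 0.0045 S 0.005 0.23
wrist n 4852 angle deg 2.38 off 0.006 S 0.02 0.23
```

View pics/wrist3.png

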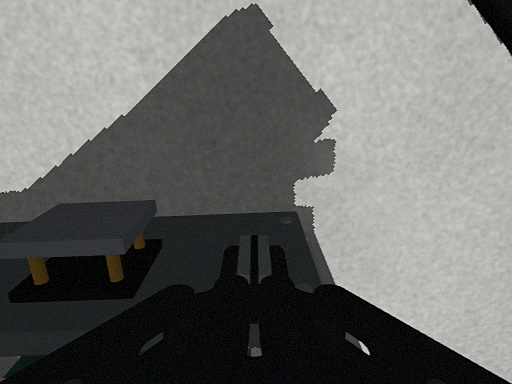

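Call:
play_rows(
  commands=[
    [-0.002, 0.0005, 0, 0],
    [-0.002, 0.0005, 0, 0],
    [-0.002, 0.0005, 0, 0],
    [-0.002, 0.0005, 0, 0],
    [-0.001, 0, 0, 0],
    [0, 0, 0, 0],
    [0, 0, 0, 0],
  ],
)

```text
t: 7.5
eef_pos: [0.6117, -0.2026, 0.2648]
tool_rot: [-0.001, 0.911, 0.413, 0.001]
contact_force: [2.9, 6.0, 0.4]
gripper_width: -0.001
```

Run:
```python
from door import *
go([*push(0,0),.265],48.9)
for n in('scene','side','wrist'):
    c=doorfit(n)
```

```text
t 7.5 pos [ 0.6117 -0.2026  0.2648] head 48.84 tilt 0.16 F [2.9  5.95 0.37] gw -0.001
need shift tool [ 0.0017  0.0024 -0.0002] turn -0.06
scene n 1572 angle deg -0.17 off 0.0062 S 0.005 0.23
side n 792 angle deg -0.22 off 0.0044 S 0.005 0.23
wrist n 4807 angle deg -0.09 off 0.006 S 0.022 0.23
```

Call:
play_rows(
  commands=[
    [-0.002, 0, 0, 0],
    [-0.002, 0, 0, 0],
    [0, 0, 0, 0],
    [0, 0, 0, 0],
  ],
)

```text
t: 8.05
eef_pos: [0.6109, -0.2031, 0.2649]
tool_rot: [-0.001, 0.91, 0.415, 0.004]
contact_force: [10.1, 11.7, -5.7]
gripper_width: 0.004
```

Run:
```python
from door import *
go([*push(0,0),.265],48.9)
for n in('scene','wrist'):
    c=doorfit(n)
```

```text
t 8.05 pos [ 0.6109 -0.2031  0.2649] head 48.98 tilt 0.47 F [10.06 11.73 -5.66] gw 0.004
need shift tool [ 0.0026  0.0027 -0.0001] turn 0.08
scene n 1581 angle deg -0.09 off 0.006 S 0.005 0.23
wrist n 4757 angle deg -0.09 off 0.006 S 0.022 0.23
```

It is on the firm stop: the force rose to 15 N and the angle didn't change. I'll back off and rise, then check that it stays shut and measure the plate.

Call:
play_rows(
  commands=[
    [0.006, 0, 0, 0],
    [0.01, 0, 0, 0],
    [0.02, 0, 0, 0],
    [0.03, 0, 0, 0],
    [0.02, 0, -0.02, 0],
    [0, 0, -0.03, 0],
    [0, 0, -0.04, 0],
    [0, 0, -0.04, 0],
    [0, 0, -0.03, 0],
    [0, 0, -0.01, 0],
    [0, 0, 0, 0],
  ],
  claw=0.0854,
)

```text
t: 9.25
eef_pos: [0.6658, -0.1421, 0.4362]
tool_rot: [0.001, 0.911, 0.413, 0.001]
contact_force: [-0.1, -0.9, -0.6]
gripper_width: 1.001
```

```bash
cat > plate.py <<'E'
from door import *
def plate(n):
    c,W=cam(n);P=W.reshape(-1,3);P=P[~np.isnan(P[:,0])]
    d,nn=dn(0);s=(P[:,:2]-HINGE)@d;r=(P[:,:2]-HINGE)@nn
    t=(P[:,2]>.05)&(P[:,2]<.12)&(s>.07)&(s<.17)&(r>.030)&(r<.045)
    p=P[t];k=np.polyfit(s[t],r[t],1)
    f=t&(abs(r-np.median(r[t]))<.003)
    print(n,'plate n',f.sum(),'s',np.percentile(s[f],[1,99]).round(4),'r med',np.median(r[f]).round(4),'z',np.percentile(P[f][:,2],[1,99]).round(4))
E
python3 - <<'E'
from plate import *
for n in('scene','side','wrist'):
    c=doorfit(n);plate(n)
    cv2.imwrite(f'pics/{n}4.png',c['frame'])
go([.4623,.3449,.40],15.9)
E
```

```text
scene n 1783 angle deg -0.12 off 0.0061 S 0.005 0.23
scene plate n 423 s [0.0915 0.147 ] r med 0.0357 z [0.0623 0.1126]
side n 892 angle deg -0.17 off 0.0043 S 0.005 0.23
side plate n 231 s [0.0899 0.1475] r med 0.034 z [0.0639 0.1134]
wrist n 4897 angle deg -0.14 off 0.0062 S 0.005 0.23
wrist plate n 1148 s [0.0926 0.1475] r med 0.0359 z [0.0627 0.1111]
t 9.55 pos [ 0.665  -0.1429  0.4328] head 48.77 tilt 0.17 F [ 0.42 -0.75 -0.9 ] gw 1.001
need shift tool [ 0.2333 -0.4739  0.0336] turn 32.87
```

View pics/scene4.png

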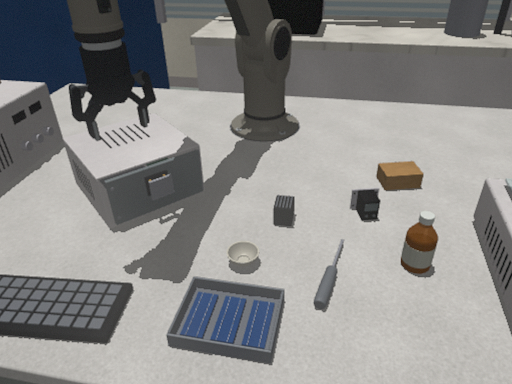

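The scene view shows the door shut flush, with the plate at (160,186). Now I'll move to the meter.

Call:
play_rows(
  commands=[
    [0.0083, -0.017, 0, 0],
    [0.0167, -0.034, 0, 0],
    [0.0167, -0.034, 0, 0],
    [0.0167, -0.034, 0, 0],
    [0.0167, -0.034, 0, 0],
    [0.0167, -0.034, 0, 0],
    [0.0167, -0.034, 0, 0],
    [0.0167, -0.034, 0, 0],
    [0.0167, -0.034, 0, 0],
    [0.0167, -0.034, 0, 0],
    [0.0167, -0.034, 0, 0],
    [0.0167, -0.034, 0, 0],
    [0.0167, -0.034, 0, 0],
    [0.0167, -0.034, 0, 0],
    [0.0083, -0.015, 0, 8.2],
    [0, 0, 0.01, 8.2],
    [0, 0, 0.01, 8.2],
    [0, 0, 0.01, 8.2],
    [0, 0, 0, 0],
    [0, 0, 0, 0],
  ],
)

```text
t: 11.55
eef_pos: [0.4618, 0.3458, 0.4047]
tool_rot: [0.0, 0.99, 0.141, -0.0]
contact_force: [0.1, 0.3, -0.6]
gripper_width: 1.001
```

Run:
```python
from h import *
go([.4623,.3449,.25],15.9)
c,W=cam('wrist');cv2.imwrite('pics/w5.png',c['frame'])
P=W.reshape(-1,3);t=P[(P[:,2]>.05)&(P[:,2]<.063)&(abs(P[:,0]-.462)<.06)&(abs(P[:,1]-.345)<.06)]
r=cv2.minAreaRect(t[:,:2].astype(np.float32)*1000);print(len(t),r,cv2.boxPoints(r).round(1))
```

```text
t 11.55 pos [0.4618 0.3458 0.4047] head 16.25 tilt 0.03 F [ 0.07  0.31 -0.64] gw 1.001
need shift tool [0.0003 0.0009 0.1547] turn 0.35
2217 ((462.3243408203125, 344.43505859375), (54.24925994873047, 65.72035217285156), 15.907641410827637) [[427.2 368.6]
 [445.2 305.4]
 [497.4 320.3]
 [479.4 383.5]]
```

View pics/w5.png

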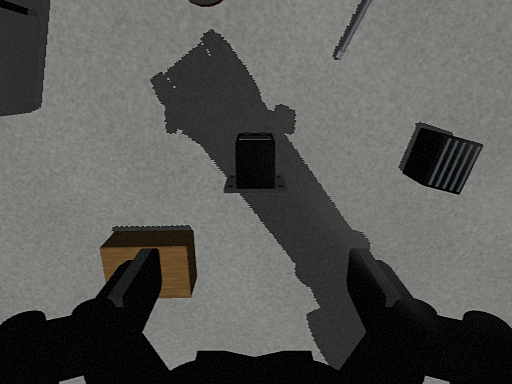

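Run:
```python
from h import *
c,W=cam('wrist')
P=W[225:300,95:200].reshape(-1,3);t=P[(P[:,2]>.015)&(P[:,2]<.1)];print(t.min(0),t.max(0))
o=sensors.get_obs();M=R.from_quat(np.roll(o['tool_rot'],-1)).as_matrix()
l=(t-[.464,.345,0])@M;print('tool coords rel meter',l.min(0),l.max(0))
go([.464,.345,.184],15.9)
```

```text
[0.27134384 0.3729082  0.01501803] [0.3492555  0.48743906 0.04725668]
tool coords rel meter [-0.16687625 -0.17709628 -0.04725434] [-0.09563341 -0.07642419 -0.01504092]
t 11.65 pos [0.4624 0.3456 0.4053] head 16.15 tilt 0.04 F [ 0.29  0.51 -0.84] gw 1.001
need shift tool [0.0012 0.0011 0.2213] turn 0.25
```

Call:
play_rows(
  commands=[
    [0.0012, 0.0011, 0.02, 0.25],
    [0, 0, 0.03, 0],
    [0, 0, 0.03, 0],
    [0, 0, 0.03, 0],
    [0, 0, 0.03, 0],
    [0, 0, 0.03, 0],
    [0, 0, 0.02, 0],
    [0, 0, 0.015, 0],
    [0, 0, 0.014, 0],
    [0, 0, 0, 0],
    [0, 0, 0, 0],
  ],
)

```text
t: 12.75
eef_pos: [0.4645, 0.3449, 0.1862]
tool_rot: [-0.0, 0.991, 0.137, 0.0]
contact_force: [-0.0, 0.1, 0.8]
gripper_width: 0.996
```

Run:
```python
from h import *
go([.464,.345,.186],15.9)
c,W=cam('wrist');cv2.imwrite('pics/w6.png',c['frame'])
```

```text
t 12.75 pos [0.4645 0.3449 0.1862] head 15.74 tilt 0.04 F [-0.01  0.1   0.8 ] gw 0.996
need shift tool [-0.0004 -0.0003  0.0002] turn -0.16
```

View pics/w6.png

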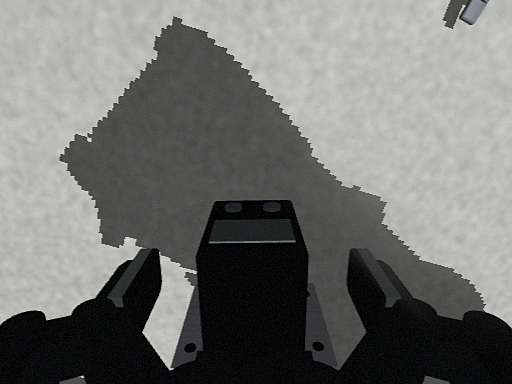

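The fingers straddle the meter (250,280), with the flange at the base side of the view. Next I'll close.

Call:
play_rows(
  commands=[
    [0, 0, 0, 0],
    [0, 0, 0, 0],
    [0, 0, 0, 0],
    [0, 0, 0, 0],
    [0, 0, 0, 0],
    [0, 0, 0, 0],
    [0, 0, 0, 0],
    [0, 0, 0, 0],
  ],
  claw=0.0,
  force=80,
)

```text
t: 13.6
eef_pos: [0.4645, 0.3449, 0.1864]
tool_rot: [-0.0, 0.991, 0.137, 0.001]
contact_force: [-0.5, -0.5, 5.9]
gripper_width: 0.459
```

Call:
play_rows(
  commands=[
    [0, 0, -0.01, 0],
    [0, 0, -0.02, 0],
    [0, 0, -0.03, 0],
    [0, 0, -0.03, 0],
    [0, 0, -0.03, 0],
    [0, 0, -0.03, 0],
    [0, 0, -0.02, 0],
    [0, 0, -0.01, 0],
    [0, 0, 0, 0],
    [0, 0, 0, 0],
  ],
)

```text
t: 14.6
eef_pos: [0.4639, 0.3441, 0.3647]
tool_rot: [0.001, 0.991, 0.137, -0.001]
contact_force: [-0.3, -0.6, -2.9]
gripper_width: 0.458
```

```bash
cat > met.py <<'E'
from h import *
def meter(n,head,save=None):
    """fit held meter: returns pts in tool frame; back face etc."""
    o=sensors.get_obs();c=read_camera(n);W=world(c,o)
    M=R.from_quat(np.roll(o['tool_rot'],-1)).as_matrix()
    L=(W-o['eef_pos'])@M
    if save: cv2.imwrite(save,c['frame'])
    return c,W,L,o
E
python3 - <<'E'
from met import *
go([.465,.345,.366],15.9)
for n in('scene','side','wrist'):
    c,W,L,o=meter(n,0,f'pics/{n}7.png')
    P=L.reshape(-1,3);t=P[(abs(P[:,0])<.045)&(abs(P[:,1])<.045)&(P[:,2]>.11)&(P[:,2]<.2)]
    np.save(f'{n}7.npy',L)
    print(n,len(t),t.min(0).round(4),t.max(0).round(4))
s=[cv2.imread('pics/scene7.png')[60:260,270:470],cv2.imread('pics/side7.png')[150:350,170:370]]
cv2.imwrite('pics/g7.png',cv2.resize(np.hstack(s),None,fx=2,fy=2))
E
```

```text
t 14.6 pos [0.4639 0.3441 0.3647] head 15.72 tilt 0.1 F [-0.28 -0.57 -2.86] gw 0.458
need shift tool [ 0.0012 -0.0005 -0.0013] turn -0.18
scene 1133 [-0.0319 -0.045   0.11  ] [0.0274 0.0447 0.1856]
side 934 [-0.0309 -0.045   0.1124] [0.0251 0.0349 0.1852]
wrist 26260 [-0.0264 -0.045   0.11  ] [0.0271 0.045  0.1853]
```

View pics/g7.png

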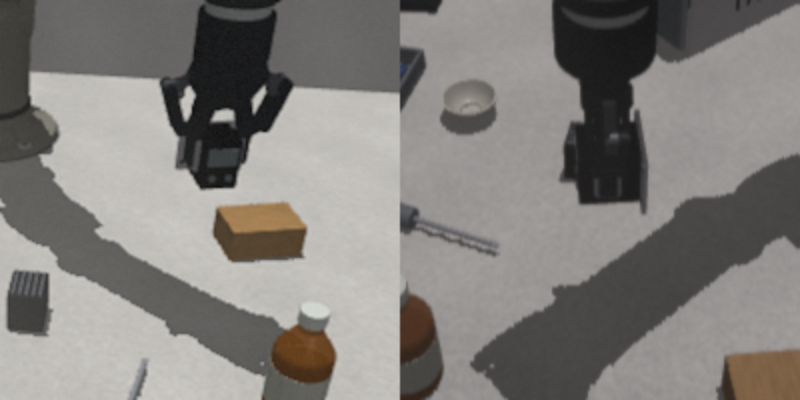

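View pics/wrist7.png

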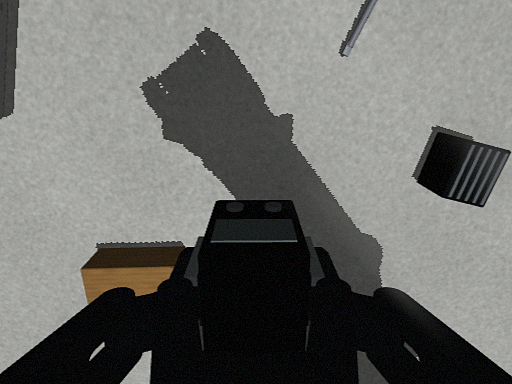

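Run:
```python
import numpy as np
def fit(P,a,b,name):
    for _ in range(6):
        A=np.c_[P[:,b],np.ones(len(P))];k=np.linalg.lstsq(A,P[:,a],rcond=None)[0]
        r=P[:,a]-A@k;P=P[abs(r)<max(.0015,2*r.std())] if _<5 else P
    print(name,len(P),'slopes deg',np.degrees(k[:2]).round(2),'at mean',P.mean(0).round(4),'rms',r.std().round(5))
for n in('wrist','scene','side'):
    L=np.load(n+'7.npy').reshape(-1,3)
    t=L[(L[:,0]>.02)&(L[:,0]<.031)&(abs(L[:,1])<.017)&(L[:,2]>.134)&(L[:,2]<.182)]
    if len(t)>30: fit(t,0,[1,2],n+' front x=f(y,z)')
    t=L[(L[:,2]>.11)&(L[:,2]<.14)&(abs(L[:,1])<.018)&(L[:,0]>.013)&(L[:,0]<.023)]
    if len(t)>30: fit(t,2,[0,1],n+' top z=f(x,y)')
    t=L[(L[:,0]<-.024)&(L[:,0]>-.036)&(L[:,2]>.125)&(L[:,2]<.19)&(abs(L[:,1])<.04)]
    if len(t)>20: print(n,'flange',len(t),t.min(0).round(4),t.max(0).round(4),np.median(t,0).round(4))
    t=L[(abs(L[:,0])<.035)&(L[:,2]>.15)&(L[:,2]<.2)&(abs(L[:,1])<.03)];print('max z',np.percentile(t[:,2],[95,99]).round(4) if len(t) else '')
```

```text
wrist front x=f(y,z) 3630 slopes deg [ 0.39 -0.42] at mean [ 0.0249 -0.      0.1522] rms 0.00049
wrist top z=f(x,y) 2544 slopes deg [0.36 0.01] at mean [0.0181 0.     0.1304] rms 0.00053
wrist flange 105 [-0.0264 -0.0246  0.1379] [-0.0243  0.0252  0.153 ] [-0.0255 -0.0216  0.1467]
max z [0.1819 0.1842]
scene front x=f(y,z) 269 slopes deg [ 0.32 -0.93] at mean [0.0238 0.     0.1571] rms 0.00105
scene top z=f(x,y) 42 slopes deg [9.17 0.41] at mean [0.0188 0.0008 0.1292] rms 0.00077
scene flange 80 [-0.0319 -0.028   0.1279] [-0.024   0.0335  0.1851] [-0.0267  0.0278  0.1584]
max z [0.1826 0.1841]
side front x=f(y,z) 31 slopes deg [1.47 1.17] at mean [ 0.0239 -0.0037  0.151 ] rms 0.00044
side top z=f(x,y) 76 slopes deg [ 3.72 -0.42] at mean [ 0.0187 -0.0022  0.1288] rms 0.00074
side flange 230 [-0.0309 -0.0337  0.1268] [-0.0241  0.0349  0.1852] [-0.0273 -0.019   0.1351]
max z [0.1824 0.1841]
```

```bash
cat >> h.py <<'E'
def tgt(gap):
    d,n=dn(0);return HINGE+.1197*d+(.0357+.029+gap)*n
E
python3 - <<'E'
from h import *
print(tgt(.05),tgt(-.008));go([*tgt(.05),.365],48.7)
E
```

```text
[ 0.61460248 -0.0732541 ] [ 0.57647471 -0.11696077]
t 14.75 pos [0.4639 0.3442 0.3642] head 15.73 tilt 0.15 F [ 0.62  0.05 -2.61] gw 0.455
need shift tool [ 3.190e-02  4.427e-01 -4.000e-04] turn -32.97
```

Call:
play_rows(
  commands=[
    [0.001, 0.0127, 0, 0],
    [0.0018, 0.025, 0, 0],
    [0.0018, 0.025, 0, 0],
    [0.0018, 0.025, 0, 0],
    [0.0018, 0.025, 0, 0],
    [0.0018, 0.025, 0, 0],
    [0.0018, 0.025, 0, 0],
    [0.0018, 0.025, 0, 0],
    [0.0018, 0.025, 0, 0],
    [0.0018, 0.025, 0, 0],
    [0.0018, 0.025, 0, 0],
    [0.0018, 0.025, 0, 0],
    [0.0018, 0.025, 0, 0],
    [0.0018, 0.025, 0, 0],
    [0.0018, 0.025, 0, 0],
    [0.0018, 0.025, 0, 0],
    [0.0018, 0.025, 0, 0],
    [0.0018, 0.025, 0, 0],
    [0.001, 0.005, 0, 0],
    [0, 0, 0, 0],
  ],
)

```text
t: 16.75
eef_pos: [0.6154, -0.0745, 0.365]
tool_rot: [0.0, 0.991, 0.135, -0.001]
contact_force: [-0.7, 1.0, -2.9]
gripper_width: 0.457
```

Call:
play_rows(
  commands=[
    [0, 0, 0, -5],
    [0, 0, 0, -7],
    [0, 0, 0, -7],
    [0, 0, 0, -7],
    [0, 0, 0, -5],
    [0, 0, 0, -2],
    [0, 0, 0, 0],
    [0, 0, 0, 0],
  ],
)

```text
t: 17.55
eef_pos: [0.6153, -0.0718, 0.3656]
tool_rot: [-0.0, 0.911, 0.413, -0.0]
contact_force: [0.7, -0.3, -2.4]
gripper_width: 0.459
```

Run:
```python
from h import *
go([*tgt(.05),.243],48.7)
```

```text
t 17.55 pos [ 0.6153 -0.0718  0.3656] head 48.73 tilt 0.03 F [ 0.74 -0.29 -2.42] gw 0.459
need shift tool [-0.0015  0.0005  0.1226] turn 0.03
```

Call:
play_rows(
  commands=[
    [-0.001, 0.0005, 0.01, 0],
    [0, 0, 0.02, 0],
    [0, 0, 0.03, 0],
    [0, 0, 0.03, 0],
    [0, 0, 0.02, 0],
    [0, 0, 0.0125, 0],
    [0, 0, 0, 0],
    [-0.015, 0, 0, 0],
    [-0.015, 0, 0, 0],
    [-0.005, 0, 0, 0],
    [0, 0, 0, 0],
    [0, 0, 0, 0],
  ],
)

```text
t: 18.75
eef_pos: [0.5923, -0.1004, 0.2439]
tool_rot: [0.0, 0.911, 0.412, 0.001]
contact_force: [0.7, -0.3, -2.4]
gripper_width: 0.459
```

```bash
cat > chk.py <<'E'
from met import *
from plate import plate,doorfit
import sys
def flange(n):
    c,W=cam(n);P=W.reshape(-1,3);P=P[~np.isnan(P[:,0])]
    d,nn=dn(0);s=(P[:,:2]-HINGE)@d;r=(P[:,:2]-HINGE)@nn
    return c,s,r,P[:,2]
def run(tag,gap):
    go([*tgt(gap),.243],48.7)
    for n in('scene','side','wrist'):
        c=doorfit(n);cv2.imwrite(f'pics/{n}{tag}.png',c['frame'])
    s=[cv2.imread(f'pics/scene{tag}.png')[100:250,90:240],cv2.imread(f'pics/side{tag}.png')[70:220,220:370]]
    cv2.imwrite(f'pics/g{tag}.png',cv2.convertScaleAbs(cv2.resize(np.hstack(s),(800,400),interpolation=cv2.INTER_CUBIC),alpha=1.4,beta=15))
run(sys.argv[1],float(sys.argv[2]))
E
python3 chk.py 8 .015
```

```text
t 18.75 pos [ 0.5923 -0.1004  0.2439] head 48.68 tilt 0.08 F [ 0.74 -0.34 -2.42] gw 0.459
need shift tool [ 0.0001 -0.001   0.0009] turn -0.02
scene n 1284 angle deg -0.22 off 0.0064 S 0.005 0.23
side n 564 angle deg -0.39 off 0.0047 S 0.005 0.205
wrist n 1316 angle deg -0.17 off 0.0062 S 0.024 0.219
```

View pics/g8.png

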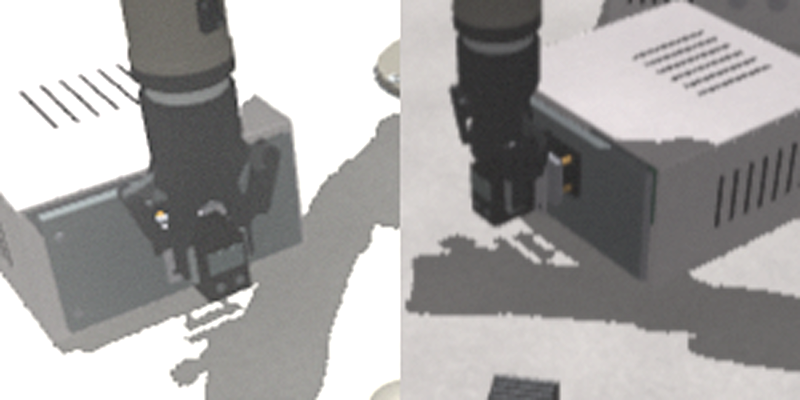

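View pics/wrist8.png

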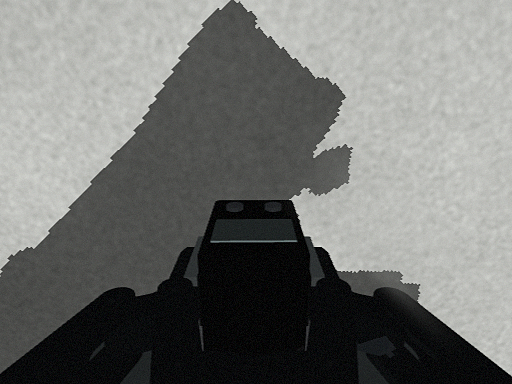

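The scene and side crops show the flange a little in front of the plate, aligned. Now I'll approach to near contact and read the force.

Call:
play_rows(
  commands=[
    [-0.004, -0.0008, 0.0008, 0],
    [-0.004, 0, 0, 0],
    [-0.004, 0, 0, 0],
    [0, 0, 0, 0],
    [0, 0, 0, 0],
  ],
)

```text
t: 19.4
eef_pos: [0.5836, -0.1088, 0.2424]
tool_rot: [0.0, 0.911, 0.412, 0.0]
contact_force: [0.7, -0.2, -1.5]
gripper_width: 0.461
```

Call:
play_rows(
  commands=[
    [-0.002, 0, 0, 0],
    [-0.002, 0, 0, 0],
    [-0.002, 0, 0, 0],
    [0, 0, 0, 0],
    [0, 0, 0, 0],
  ],
)

```text
t: 19.9
eef_pos: [0.58, -0.1126, 0.2425]
tool_rot: [-0.0, 0.911, 0.413, 0.001]
contact_force: [1.9, 3.5, -2.6]
gripper_width: 0.458
```

Run:
```python
from h import *
o=sensors.get_obs();d,n=dn(0);print('Fn',o['contact_force'][:2]@n,'Fd',o['contact_force'][:2]@d,o['torque'])
go([*tgt(-.008),.243],48.7)
```

```text
Fn 3.8809851158518747 Fd -0.8488560743244008 [ 0.51270983 -0.47560149 -0.06343726]
t 19.9 pos [ 0.58   -0.1126  0.2425] head 48.74 tilt 0.07 F [ 1.91  3.48 -2.6 ] gw 0.458
need shift tool [-0.0056  0.0002 -0.0005] turn 0.04
```

Call:
play_rows(
  commands=[
    [-0.002, 0, 0, 0],
    [-0.002, 0, 0, 0],
    [-0.001, 0, 0, 0],
    [0, 0, 0, 0],
    [0, 0, 0, 0],
    [0, 0, 0, 0],
  ],
)

```text
t: 20.5
eef_pos: [0.5772, -0.1157, 0.2427]
tool_rot: [-0.0, 0.911, 0.413, 0.001]
contact_force: [4.6, 5.6, -4.5]
gripper_width: 0.46
```

```bash
python3 chk.py 9 -.008
python3 - <<'E'
from h import *
d,n=dn(0)
for i in range(4):
    o=sensors.get_obs();print('Fn',o['contact_force'][:2]@n,'Fd',o['contact_force'][:2]@d,o['contact_force'][2],o['torque'],o['eef_pos']);read_camera('side')
E
```

```text
t 20.5 pos [ 0.5772 -0.1157  0.2427] head 48.77 tilt 0.17 F [ 4.64  5.57 -4.52] gw 0.46
need shift tool [-0.0014  0.0003 -0.0003] turn 0.07
scene n 1491 angle deg -0.16 off 0.0062 S 0.005 0.23
side n 549 angle deg -0.06 off 0.0044 S 0.005 0.204
wrist n 2727 angle deg -0.1 off 0.0062 S 0.005 0.23
Fn 6.990991152125398 Fd 0.2208820564008184 -4.315379853725195 [ 1.09772112 -1.02216765 -0.16088051] [ 0.57721869 -0.11575522  0.24265266]
Fn 7.312443461430984 Fd 0.5323083511405801 -4.028912857625277 [ 1.02969476 -1.04012444 -0.17385325] [ 0.57722072 -0.11573686  0.24269392]
Fn 7.2332804986184085 Fd 0.09690319900515161 -4.033848914322097 [ 1.02570842 -1.02436693 -0.11366252] [ 0.57720579 -0.11575365  0.24265451]
Fn 6.527480774034443 Fd 0.38196497604813634 -6.308773652527705 [ 1.0728404  -1.06298195 -0.17216584] [ 0.57722481 -0.11573042  0.24265215]
```

View pics/g9.png

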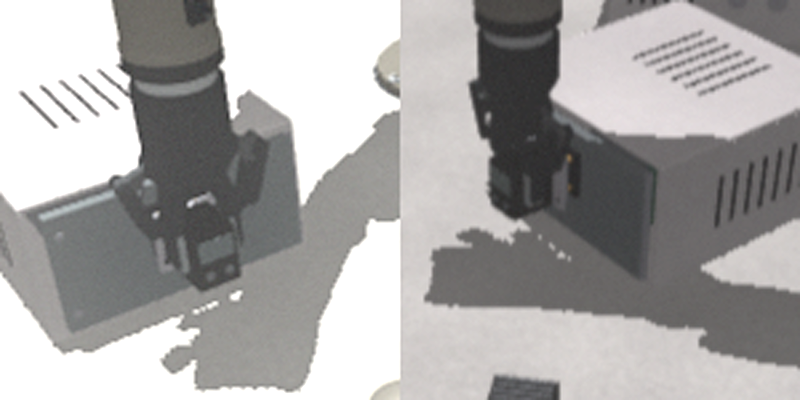

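Call:
play_rows(
  commands=[
    [-0.0013, 0, 0, 0],
    [0, 0, 0, 0],
    [0, 0, 0, 0],
    [0, 0, 0, 0],
  ],
)

```text
t: 21.25
eef_pos: [0.5765, -0.1165, 0.2427]
tool_rot: [-0.0, 0.911, 0.413, 0.002]
contact_force: [5.6, 5.3, -4.9]
gripper_width: 0.456
```

```bash
cat > fin.py <<'E'
from met import *
d,n=dn(0);F=[]
for i in range(6):
    o=sensors.get_obs();f=o['contact_force'];F.append([f[:2]@n,f[:2]@d,f[2]]);c=read_camera('wrist')
print('F n,d,z',np.mean(F,0).round(2),np.std(F,0).round(2)); go([*tgt(-.008),.243],48.7)
def fit(P,a,b,name):
    for _ in range(6):
        A=np.c_[P[:,b],np.ones(len(P))];k=np.linalg.lstsq(A,P[:,a],rcond=None)[0]
        r=P[:,a]-A@k;P=P[abs(r)<max(.0015,2*r.std())] if _<5 else P
    print(name,len(P),'slopes deg',np.degrees(k[:2]).round(2),'mean',P.mean(0).round(4))
for nm in('wrist','scene','side'):
    c,W,L,o=meter(nm,0);L=L.reshape(-1,3);Wf=W.reshape(-1,3)
    t=L[(L[:,0]>.02)&(L[:,0]<.031)&(abs(L[:,1])<.017)&(L[:,2]>.134)&(L[:,2]<.182)]
    if len(t)>30: fit(t,0,[1,2],nm+' front x=f(y,z)')
    if nm=='wrist':
        t=L[(L[:,2]>.12)&(L[:,2]<.14)&(abs(L[:,1])<.018)&(L[:,0]>.013)&(L[:,0]<.023)];fit(t,2,[0,1],'top')
    s=(Wf[:,:2]-HINGE)@d;r=(Wf[:,:2]-HINGE)@n
    m=(s>.07)&(s<.17)&(r>.022)&(r<.040)&(Wf[:,2]>.05)&(Wf[:,2]<.12)
    h,e=np.histogram(r[m],np.arange(.022,.041,.001));print(nm,'near-plate r hist',dict(zip((e[:-1]*1000).round().astype(int).tolist(),h.tolist())))
    if m.sum()>10: print('   s',np.percentile(s[m],[2,98]).round(4),'z',np.percentile(Wf[m,2],[2,98]).round(4))
E
python3 fin.py
```

```text
F n,d,z [ 7.99  0.38 -4.95] [0.53 0.37 0.25]
t 21.55 pos [ 0.5765 -0.1165  0.2427] head 48.78 tilt 0.21 F [ 5.17  6.57 -5.61] gw 0.457
need shift tool [-0.0004  0.0003 -0.0003] turn 0.08
wrist front x=f(y,z) 3634 slopes deg [ 0.47 -0.4 ] mean [0.0245 0.     0.1521]
top 2564 slopes deg [0.72 0.05] mean [ 0.0182 -0.      0.1304]
wrist near-plate r hist {22: 0, 23: 0, 24: 0, 25: 0, 26: 0, 27: 0, 28: 0, 29: 0, 30: 7, 31: 75, 32: 22, 33: 0, 34: 0, 35: 0, 36: 18, 37: 60, 38: 104, 39: 194, 40: 0}
   s [0.0964 0.1446] z [0.0913 0.113 ]
scene front x=f(y,z) 210 slopes deg [ 0.2  -0.18] mean [0.0244 0.0002 0.1566]
scene near-plate r hist {22: 2, 23: 2, 24: 2, 25: 0, 26: 3, 27: 2, 28: 2, 29: 7, 30: 15, 31: 18, 32: 17, 33: 6, 34: 0, 35: 6, 36: 2, 37: 0, 38: 0, 39: 2, 40: 0}
   s [0.0917 0.1529] z [0.0582 0.1147]
side front x=f(y,z) 95 slopes deg [-1.37 -1.04] mean [0.0225 0.0002 0.1565]
side near-plate r hist {22: 4, 23: 2, 24: 0, 25: 0, 26: 3, 27: 8, 28: 19, 29: 12, 30: 18, 31: 11, 32: 2, 33: 2, 34: 2, 35: 9, 36: 3, 37: 5, 38: 3, 39: 2, 40: 0}
   s [0.0868 0.1397] z [0.0616 0.1141]
```

Call:
play_rows(
  commands=[
    [0, 0, 0, 0],
    [0, 0, 0, 0],
    [0, 0, 0, 0],
    [0, 0, 0, 0],
    [0, 0, 0, 0],
    [0, 0, 0, 0],
    [0, 0, 0, 0],
    [0, 0, 0, 0],
    [0, 0, 0, 0],
    [0, 0, 0, 0],
    [0, 0, 0, 0],
    [0, 0, 0, 0],
  ],
)

```text
t: 22.9
eef_pos: [0.5765, -0.1165, 0.2427]
tool_rot: [-0.0, 0.911, 0.413, 0.002]
contact_force: [6.0, 6.3, -4.7]
gripper_width: 0.455
```

```bash
python3 fin.py | head -5; python3 chk.py 10 -.008
```

```text
F n,d,z [ 8.03  0.58 -4.93] [0.41 0.27 0.65]
t 23.2 pos [ 0.5766 -0.1165  0.2427] head 48.78 tilt 0.21 F [ 5.1   6.31 -5.36] gw 0.459
need shift tool [-0.0004  0.0003 -0.0003] turn 0.08
wrist front x=f(y,z) 3644 slopes deg [ 0.43 -0.37] mean [0.0245 0.     0.1522]
top 2575 slopes deg [0.86 0.02] mean [ 0.0182 -0.      0.1304]
t 23.35 pos [ 0.5765 -0.1165  0.2427] head 48.79 tilt 0.21 F [ 6.14  5.76 -5.14] gw 0.46
need shift tool [-0.0004  0.0003 -0.0003] turn 0.09
scene n 1506 angle deg -0.1 off 0.0061 S 0.005 0.23
side n 562 angle deg -0.19 off 0.0045 S 0.005 0.07
wrist n 2961 angle deg -0.12 off 0.0062 S 0.005 0.23
```

View pics/scene10.png

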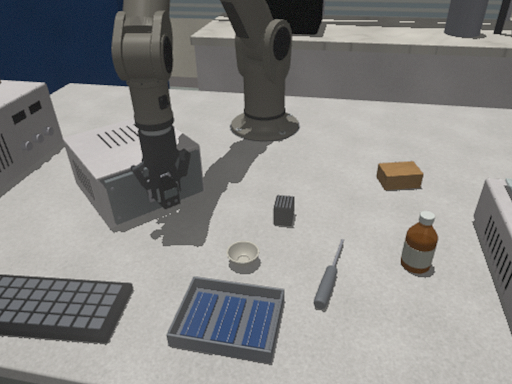

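View pics/g10.png

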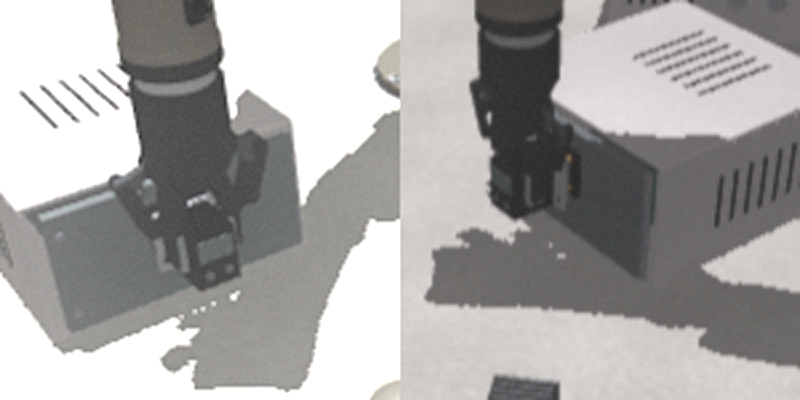

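The pictures show the meter held upright on the plate (scene 165,190), with the door shut and the other items where they were. The push is steady at 8.0 N, so I'm handing in.

```bash
python3 -c "
from station import bot
print(bot.hand_in())"
```

```text
the job is handed in; nothing more can be done
None
```

I pushed the door shut until it seated on its catch. I then picked up the meter and am holding its flange against the contact plate. I handed the job in at about 23 s of the 64 s allowed.

**Door:** After it snapped shut, a push of about 15 N did not move it any further. It stayed shut when I let go and throughout the pressing. The cameras put it within 0.2° of my estimate of shut.

**Meter on the plate:**
- **Push:** the force was steady at 8.0 N for over a second. The plate is in about 7.5 to 8 mm of its 16 mm travel, judging by arm position and depth images.
- **Centring:** the meter is within about 0.5 mm of the plate's centre, both along the door and in height. This relies on arm position and the given plate height of 85 mm.
- **Alignment:** the tool is tilted 0.2°. Camera fits to the meter give 0.2 to 0.9° of tilt or turn relative to the tool, which I took as fit noise.

**Other things on the bench:** the last scene picture shows them all where they were.

**Checks that disagreed:**
- **Plate height:** camera readings put the plate's centre about 2 mm higher than the stated 85 mm. The cabinet top also read 1.5 to 2.5 mm high in the scene and side cameras, so I used the stated height.
- **Vertical force:** while pressing, the wrist shows about 2.5 N more downward force than the meter's weight explains. I think it is friction on the plate, but I did not confirm it.
- **Side camera:** its view of the meter's front was too thin for a reliable angle; it gave a fit of about 1°.

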